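Seat a bracket under the sprung clamp toe of an inspection fixture

TASK

Load the aluminium bracket into the inspection fixture: first lay its foot flat on the open bed in front of the teal bridge, ramped nose towards the bridge and wholly outside it, then slide it along the bed under the bridge and past the brass sprung toe until its nose meets the red stop. Press it home for a moment, about 10 N harder than the sliding took (never ram it or lean hard on the fixture), and let go so that it stays there, flat and tight against the stop. Leave the shaft, the micrometer and the gauge case alone.

Things in the scene. Friction and masses are not known exactly. Their poses are not given: they have to be found in the camera images.
- bracket: Loose aluminium bracket, 0.2 to 0.35 kg. Foot 50 mm wide (x), 100 long (y), 12 thick; the last 12 mm at +y, the nose, ramps down on top to 5 mm at the tip. A square boss 28 x 28 mm stands on the foot, centred at y = -30 mm, z = 12 to 57 mm: grip its upper part on two opposite faces. Origin: centre of the foot's underside; z up, +y to the nose.
- nose (a point): Middle of the bottom edge of the bracket's nose tip, 50 mm along +y from the bracket's origin; axes as the bracket's.
- fixture: Fixed inspection fixture, place and yaw vary. Steel base plate 90 mm wide (x), y = -130 to +85 mm; its top, the bed, at z = 10 mm, is open in front of the teal bridge. Bridge: 90 mm wide, y = 0 to 45 mm, underside z = 25, top z = 43 mm (brass knob to 61). Origin: on the bench under the middle of the bridge's mouth; z up, +y is the way the bracket slides in.
- stop: Red rigid fixed stop block on the bed in the pocket, 40 mm wide, 35 long, 12 high, mostly hidden below the bridge. Its face stands 30 to 40 mm beyond the bridge's mouth, set differently each time. Origin: bottom centre of the face that the nose meets, on the bed; axes parallel to the fixture's, the face looks to -y.
- toe (a joint): Brass sprung toe under the bridge: a cross roller of 10 mm diameter, 12 mm beyond the mouth, 8 mm above the bed when free. Value: its rise in m, 0 free, about 0.004 with the foot under it (travel 0.008). It presses down with 2 N free, 3 N on the foot, so the foot meets a few newtons on its ramp, and friction after it, well before the stop.
- shaft: Bystander: stepped steel shaft standing upright, 52 mm diameter at the foot, 120 mm high. Origin: centre of its underside.
- micrometer: Bystander: micrometer with teal frame lying on the bench, about 135 mm long along its x, 60 mm wide. Origin on its underside near the anvil.
- gauge_case: Bystander: open dark wooden case with steel gauge blocks, 90 x 120 x 30 mm. Origin: centre of its underside.
- mouth (a point): Middle of the bridge's mouth, on the bed; axes as the fixture's. From here on to +y steel side walls stand 53 mm apart (x = +-26.5 mm), 15 mm high; in front of it a lead-in flares to 68 mm apart at y = -15 mm.
Things that resemble listed ones, but are neither listed nor needed, are in the scene too. What is shaped like the bracket but green or pink is not meant.

How it is judged:
On the way, in this order (a step that is already met when the one before it is completed fails the run):
1. The bracket lies flat on the open bed, its nose pointing at the bridge and outside its mouth (y of nose in the frame of fixture between -0.09 and 0 m and y of bracket in the frame of fixture below -0.04 m and x of nose in the frame of fixture between -0.03 and 0.03 m and z of bracket in the frame of fixture between 0.0075 and 0.0125 m and angle between bracket's own z axis and vertical below 0.06 rad and angle between the y axis of bracket and the y axis of fixture, either way round below 0.4 rad), for 0.2 s.
2. The bracket is pressed home: nose on the stop with more than 2.5 N for 0.3 s (contact force between bracket and stop above 2.5 N and y of nose in the frame of stop above -0.002 m), for 0.3 s.
At the end, for the whole second after the job is handed in: The bracket rests released in the pocket: nose within 2 mm of the stop's face and 4 mm of the fixture's middle line, foot flat on the bed (within 2.5 mm and 0.04 rad), lined up with the fixture within 0.08 rad, the toe raised on the foot by more than 2.5 mm (y of nose in the frame of stop between -0.002 and 0.002 m and x of nose in the frame of fixture between -0.004 and 0.004 m and z of bracket in the frame of fixture below 0.0125 m and angle between bracket's own z axis and vertical below 0.04 rad and angle between the y axis of bracket and the y axis of fixture, either way round below 0.08 rad and value of joint toe above 0.0025 m and linear speed of bracket below 0.01 m/s); the robot touches nothing.
It fails at once if The bracket pushes on the stop with more than 20 N (contact force between bracket and stop above 20 N).
It fails at once if The bracket is pressed on the fixture (bed, walls, bridge or toe) with more than 30 N (contact force between bracket and fixture above 30 N).
It fails at once if A bystander is moved by more than 20 mm (distance of any of shaft, micrometer, gauge_case from where it was at the start of the episode above 0.02 m).
It also fails if it takes over 69 s, if anything falls off the work surface, if the arm or the gripper's body presses on something with over 40 N, if the wrist force passes 120 N, or if a joint passes its speed limit or range.

ROBOT

A 7-joint arm with a two-finger parallel gripper is mounted at the origin on the work surface. World frame = base frame: x ahead of the robot, y to its left, z up, the work surface at z = 0. Lengths are in m, angles in rad, forces in N, time in s.
With the tool pointing down it reaches from about 0.425 to 0.875 m from the base axis. Payload 4.7 kg.
Tool frame: the origin (TCP) lies midway between the tips of the shut fingers; the grasp point (between the pads) lies grip_point_offset behind it (grip_point_offset is the distance from the TCP to the grasp point, in m); z points along the fingers, x is the direction in which the jaws open and shut, and the axes are right-handed (so a half turn about z gives the same grasp; the last joint's range is limited). The gripper opens to 85 mm and grips with 20 to 120 N. Pads are 22 mm wide; open, the fingers measure 114 mm over their backs; the gripper's body (76 mm by 85 mm) begins 54 mm behind the grasp point. The pads swing forward as they close: fully open they stand 13 mm farther back than shut.
Start: joints at [1.163, 0.321, -0.07, 1.45, 0.023, 1.371, -0.057], TCP at [0.266, -0.593, 0.207] pointing down, gripper open.
Joint ranges: [-2.86, 2.86], [-0.3, 2.09], [-1.38, 1.24], [0.06, 2.45], [-1.56, 4.7], [0.09, 2.05], [-2.69, 2.69]. Speed limits (rad/s): [2.57, 2.57, 3.14, 3.14, 3.14, 3.14, 3.14].

INTERFACE

Orientations are given as a unit quaternion [w, x, y, z].
In Python, from station import sense, get_image, hand_in, grip_point_offset gives the robot as it stands.
- The arm moves only by the tool move_arm, never from a script. Its argument "series" is a list of rows, each an object of numbers: "wx", "wy", "wz": the turn, a rotation vector about the tool's x, y, z in units of 5 degrees (1.0 is 5 degrees); "dx", "dy", "dz": the shift along the tool's x, y, z in units of 30 mm (1.0 is 30 mm); "jaw": the opening, from 0 (shut) to 1 (fully open). A call has 1 to 8 rows; each row is the pose to reach, as a shift and turn from the pose commanded when the call began, along the tool's axes at that moment; what a row does not reach only later rows make up. A row lasts 1/12 s, in which the tool goes at most 41.7 mm and 7.16 degrees, less where a joint would pass 70% of its speed; a pose out of reach is approached as far as the arm can. A call with a gripper value outside its range is refused whole. The fingers move at their own pace and stop on an object; "newtons" is the grip in N (left out, the last holds). Time passes only in rows, so rows that repeat a pose let the fingers close. It gives the time, the measured TCP pose, the force and the opening at its end, in the units of the state.
- sense(): the state, without advancing time (a new reading comes with each control period).
- get_image(name): name is "scene" or "side" or "wrist"; returns a dict with "color" (400x640x3 uint8, red, green, blue), "vertical_fov" (degrees; the focal length in pixels is half the picture's height over the tangent of half this angle, whatever the lens; pixels are square), "cx", "cy" (the principal point, pixels), "k1" (the pictures are not rectified: a ray, as slopes to the right and down, at radius r is drawn at 1 + k1 r^2 times it, then the intrinsics apply), "cam_to_world" (4x4, takes a point from camera to world coordinates). Camera axes: x right, y up, looking along -z (the intrinsics and any distortion apply to the point x, -y, -z); pixel columns grow to the right and rows downward; lengths in m; the calibration is good to about 2 mm. A picture is of the moment at which its call begins. There is no depth.
- hand_in(): hands the job in, once; it reports no verdict.
The state is a dict: "time": time; "joint_positions": joint angles; "joint_velocities": joint speeds; "joint_efforts": joint torques, N m; "ee_pos": TCP position; "eef_rot": TCP orientation; "contact_force": force on the tool from outside, world axes, zero at the start; "moment": the same for the moment, N m; "gripper_width": finger opening in m.
Only numpy, scipy, OpenCV 4.12 (cv2) and the standard library are available. Lean on these libraries where they do the work, as an engineer would, in place of code of your own. Each camera call takes 0.05 s, during which the arm holds its last target. There are 200 camera calls.

## Working session

There is one attempt and no reset: what is moved stays moved. The work goes in short steps, Python scripts to look and compute and a tool call to move; the robot and the scene stay as the last step left them, time stands still between calls to the robot, and variables do not carry over. Pictures are saved under pics/ and viewed, about 8 in all and at most 12, crops included, and the job is handed in when it is done.

Besides the shell and the picture viewer there is one more tool, called after ">>>" by a JSON object that holds its "op" and its "data". move_arm: Moves the arm, as the interface text tells. Its arguments: {"type":"object","properties":{"series":{"type":"array"},"newtons":{"type":"number"}},"required":["series"]}

```bash
mkdir -p pics; cat > h.py <<'E'
import numpy as np, cv2
from station import sense, get_image, hand_in, grip_point_offset
def K(im):
    h,w=im["color"].shape[:2]; f=h/2/np.tan(np.radians(im["vertical_fov"])/2)
    return np.array([[f,0,im["cx"]],[0,f,im["cy"]],[0,0,1]]), np.array([im["k1"],0,0,0,0.])
def snap(n,fn=None):
    im=get_image(n)
    if fn: cv2.imwrite("pics/"+fn,im["color"][:,:,::-1])
    np.save("pics/"+n+".npy",im,allow_pickle=True); return im
def load(n): return np.load("pics/"+n+".npy",allow_pickle=True).item()
def ray(im,uv):
    k,d=K(im); p=cv2.undistortPoints(np.array(uv,float).reshape(-1,1,2),k,d).reshape(-1,2)
    c=np.c_[p[:,0],-p[:,1],-np.ones(len(p))]; M=np.array(im["cam_to_world"])
    return M[:3,3], c@M[:3,:3].T
def onz(im,uv,z):
    o,r=ray(im,uv); return o+r*((z-o[2])/r[:,2])[:,None]
def proj(im,P):
    k,d=K(im); M=np.array(im["cam_to_world"]); c=(np.atleast_2d(P)-M[:3,3])@M[:3,:3]
    c=c*[1,-1,-1]; return cv2.projectPoints(c.reshape(-1,1,3),np.zeros(3),np.zeros(3),k,d)[0].reshape(-1,2)
np.set_printoptions(precision=4,suppress=True)
E
python3 - <<'E'
from h import *
s=sense();print(s["time"],s["ee_pos"],s["eef_rot"],s["gripper_width"],grip_point_offset)
a=[snap(n) for n in("scene","side","wrist")]
for i in a: print(i["vertical_fov"],i["cx"],i["cy"],i["k1"],np.array(i["cam_to_world"])[:3])
cv2.imwrite("pics/a.png",a[0]["color"][:,:,::-1]);cv2.imwrite("pics/b.png",a[1]["color"][:,:,::-1])
E
```

```text
0.0 [ 0.2658 -0.5925  0.2059] [-0.0005  0.8395 -0.5434 -0.0008] 0.08568838641831197 0.0187
56.843277472569625 319.06207480930357 206.86798825241394 0.0032564734557768197 [[-0.7734 -0.4853  0.4078  0.9403]
 [ 0.6338 -0.6047  0.4823  0.4045]
 [ 0.0125  0.6315  0.7753  0.6874]]
45.637763170145135 315.7271879069614 190.03996787049311 -0.0380538537939051 [[-0.8667  0.3891 -0.3121  0.2402]
 [-0.4988 -0.6763  0.542   0.6421]
 [-0.0002  0.6254  0.7803  0.914 ]]
71.1990819796736 317.9044265198019 196.3729239940472 -0.004497544951161055 [[ 0.4093  0.8697  0.2757  0.336 ]
 [-0.9124  0.3904  0.1231 -0.5615]
 [-0.0005 -0.302   0.9533  0.3726]]
```

View pics/a.png

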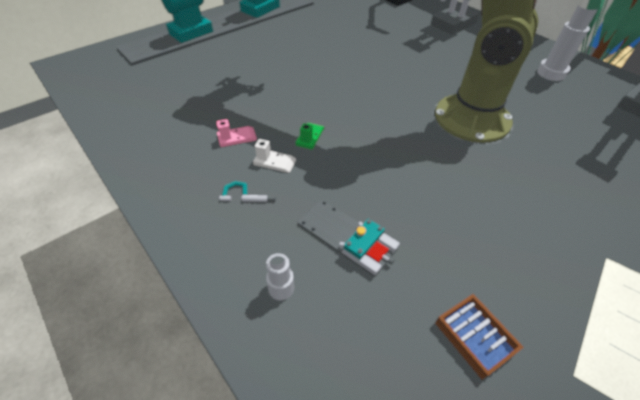

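View pics/b.png

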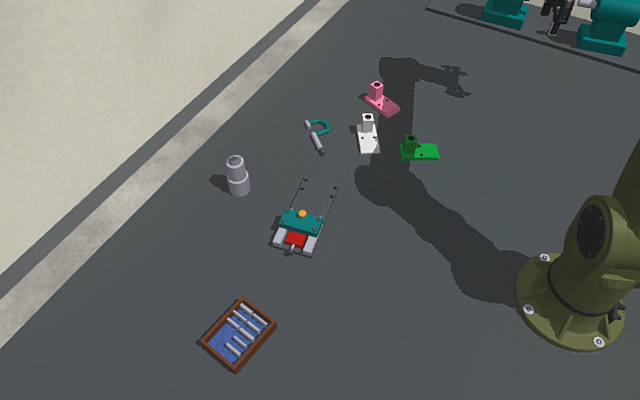

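The scene view shows three bracket shapes: pink (235,135), green (310,135) and bare aluminium (272,156; side view 368,135). Only the aluminium one fits the description. The fixture is at scene (350,237) and side (305,215). Next I'll take enlarged crops of both.

```bash
python3 - <<'E'
from h import *
def crop(n,x,y,w,h,s): 
    c=load(n)["color"][y:y+h,x:x+w,::-1]; return cv2.resize(c,(w*s,h*s),interpolation=cv2.INTER_CUBIC)
# side: bracket 340..400 x 105..160 ; fixture 265..345 x 170..260
A=crop("side",340,105,64,60,6); B=crop("side",265,170,80,90,6)
C=crop("scene",245,132,60,45,6); D=crop("scene",295,195,110,80,3)
W=np.zeros((600,800,3),np.uint8)
W[:360,:384]=A; W[:540,384+10-0:384+10+400]=cv2.resize(load("side")["color"][170:260,265:345,::-1],(400,540)) if 0 else cv2.resize(load("side")["color"][170:260,265:345,::-1],(400,450),interpolation=cv2.INTER_CUBIC)[:540] if 0 else np.pad(cv2.resize(load("side")["color"][170:260,265:345,::-1],(400,450),interpolation=cv2.INTER_CUBIC),((0,90),(0,0),(0,0)))
W[362:362+238,:330]=D[:238]
cv2.imwrite("pics/c.png",W)
E
```

```text
(no output)
```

View pics/c.png

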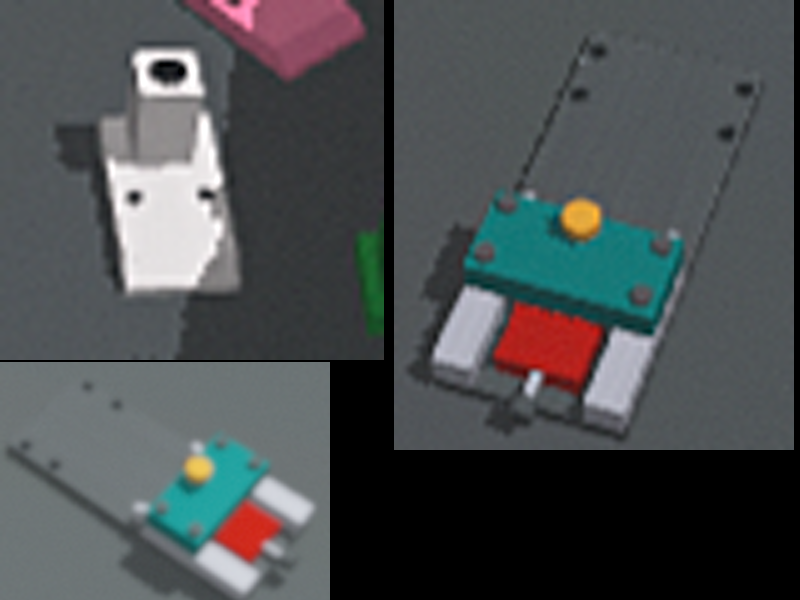

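```bash
cat > fit.py <<'E'
from h import *
from scipy.optimize import least_squares
def fit(obs,x0,z0=0.):
    # obs: list of (im, model pts, uv)
    def T(p,m): c,s=np.cos(p[2]),np.sin(p[2]); m=np.array(m,float); return np.c_[p[0]+c*m[:,0]-s*m[:,1],p[1]+s*m[:,0]+c*m[:,1],m[:,2]+z0]
    f=lambda p: np.concatenate([(proj(i,T(p,m))-uv).ravel() for i,m,uv in obs])
    r=least_squares(f,x0,loss="soft_l1",f_scale=1); return r.x,f(r.x).reshape(-1,2)
E
python3 - <<'E'
from fit import *
s,c=load("side"),load("scene")
cv=lambda pts,x0,y0,k,ox=0,oy=0:(np.array(pts,float)-[ox,oy]+.5)/k-.5+[x0,y0]
b=cv([(133,50),(195,50),(203,95),(137,96),(128,293),(238,290)],340,105,6)
P=onz(s,b[:4],.057);print("boss",P,np.linalg.norm(np.diff(P,axis=0),axis=1));N=onz(s,b[4:],0);print("nose",N)
bm=P.mean(0)[:2];nm=N.mean(0)[:2];d=nm-bm;print("len",np.linalg.norm(d))
y0=np.arctan2(d[1],d[0])-np.pi/2
mod=[(14,-44,57),(-14,-44,57),(-14,-16,57),(14,-16,57),(25,50,0),(-25,50,0)]
mod=np.array(mod)/1e3
# which side: print both
for sg in (1,-1):
    m=mod*[sg,1,1]; p,r=fit([(s,m,b)],[*(bm+d*3/8),y0]);print("bracket",sg,p,np.abs(r).max(1))
f=cv([(504,190),(683,235),(657,315),(467,265),(588,38),(762,80)],265,170,5,394)
Q=onz(s,f[:4],.043);print(Q);e=Q[2:4].mean(0)-Q[:2].mean(0)
R=onz(s,f[4:],.01);print(R);print(np.linalg.norm(R[0]-R[1]))
yaw=np.arctan2(e[1],e[0])-np.pi/2
g=cv([(221,436),(150,520),(195,548),(268,463)],295,195,3,0,362)
for sg in (1,-1):
    m=np.array([(-45,0,43),(45,0,43),(45,45,43),(-45,45,43),(-45,-130,10),(45,-130,10)])/1e3*[sg,1,1]
    m2=np.array([(45,0,43),(-45,0,43),(-45,45,43),(45,45,43)])/1e3*[sg,1,1]
    print("fix",sg)
    for o in([(s,m,f)],[(c,m2,g)],[(s,m,f),(c,m2,g)]):
        p,r=fit(o,[*Q[:2].mean(0)[:2],yaw]);print(p,np.abs(r).max(1))
E
```

```text
boss [[ 0.6079 -0.2422  0.057 ]
 [ 0.5841 -0.256   0.057 ]
 [ 0.5685 -0.2315  0.057 ]
 [ 0.5932 -0.2165  0.057 ]] [0.0275 0.0291 0.0289]
nose [[ 0.5643 -0.159   0.    ]
 [ 0.5233 -0.1847  0.    ]]
len 0.078596591048421
bracket 1 [ 0.5717 -0.2122  0.593 ] [0.2919 0.1998 0.4924 0.5384 0.4997 0.0906]
bracket -1 [ 0.5721 -0.2121  0.5152] [11.4195  9.4335 10.1739 11.4953 16.8906 20.4576]
[[0.6205 0.1147 0.043 ]
 [0.5374 0.0959 0.043 ]
 [0.5261 0.139  0.043 ]
 [0.6127 0.1581 0.043 ]]
[[ 0.6488 -0.0061  0.01  ]
 [ 0.5609 -0.0255  0.01  ]]
0.09005973984500351
fix 1
[0.5363 0.0821 0.8846] [57.5095 15.2912  3.0141 72.7645 19.8334 49.1004]
[0.5708 0.0916 1.4779] [19.5907 36.3276 54.1897  1.0729]
[0.5528 0.0792 1.1572] [49.1003 18.3904  1.2801 68.7036  2.8988 64.9417 13.7392 45.5438 58.7701
  0.535 ]
fix -1
[0.5788 0.106  0.2188] [1.0943 0.869  0.5682 0.4957 1.6498 1.7447]
[0.5841 0.1059 0.222 ] [1.1021 1.5212 1.7923 0.811 ]
[0.5806 0.1057 0.2124] [1.6196 0.2493 0.6565 1.1504 2.0103 1.9429 1.3025 2.5775 2.7019 1.9409]
```

```bash
cat > go.py <<'E'
from h import *
from scipy.spatial.transform import Rotation as R
def go(x,y,z,ang,cur=None):
    s=sense(); w,a,b,c=s["eef_rot"]; r=R.from_quat([a,b,c,w])
    t=R.from_matrix(np.array([[np.cos(ang),np.sin(ang),0],[np.sin(ang),-np.cos(ang),0],[0,0,-1]]))
    d=r.inv().apply(np.array([x,y,z])-s["ee_pos"])/.03
    w=np.degrees((r.inv()*t).as_rotvec())/5
    print("t",s["time"],"pos",np.array(s["ee_pos"]),"d",d.round(3),"w",w.round(3),"F",np.array(s["contact_force"]).round(2),"wid",s["gripper_width"])
E
python3 -c "
from go import *
go(.5885,-.2371,.16,.593)
im=load('side')
print('pink boss top', onz(im,[[375,83]],.057), 'green', onz(im,[[411,139]],.057),'shaft',onz(im,[[237,190]],0),'mic',onz(im,[[306,122],[322,152],[328,125]],0),'case',onz(im,[[240,335]],.0))"
```

```text
t 0.15 pos [ 0.2659 -0.5926  0.2062] d [ -6.407 -14.663   1.547] w [ -0.015   0.013 -19.962] F [ 1.01 -0.42  0.06] wid 0.08532389260229434
pink boss top [[ 0.6311 -0.3731  0.057 ]] green [[ 0.4564 -0.2173  0.057 ]] shaft [[0.7741 0.1039 0.    ]] mic [[ 0.7504 -0.1899  0.    ]
 [ 0.6554 -0.1124  0.    ]
 [ 0.6914 -0.2099  0.    ]] case [[0.552  0.4023 0.    ]]
```

>>> {"op": "move_arm", "data": {"series": [{"dx": -6.41, "dy": -14.66, "dz": 1.3, "wz": -19.96, "jaw": 0.8}, {"dx": -6.41, "dy": -14.66, "dz": 1.3, "wz": -19.96, "jaw": 0.8}, {"dx": -6.41, "dy": -14.66, "dz": 1.3, "wz": -19.96, "jaw": 0.8}, {"dx": -6.41, "dy": -14.66, "dz": 1.3, "wz": -19.96, "jaw": 0.8}, {"dx": -6.41, "dy": -14.66, "dz": 1.3, "wz": -19.96, "jaw": 0.8}, {"dx": -6.41, "dy": -14.66, "dz": 1.3, "wz": -19.96, "jaw": 0.8}, {"dx": -6.41, "dy": -14.66, "dz": 1.3, "wz": -19.96, "jaw": 0.8}, {"dx": -6.41, "dy": -14.66, "dz": 1.3, "wz": -19.96, "jaw": 0.8}]}}

```text
invalid input at $.series[0]: expected keys wx, wy, wz, dx, dy, dz, jaw
```

```bash
python3 -c "
from go import *
go(.5885,-.2371,.16,.593)"
```

```text
t 0.15 pos [ 0.2659 -0.5926  0.2062] d [ -6.407 -14.663   1.547] w [ -0.015   0.013 -19.962] F [ 1.01 -0.42  0.06] wid 0.08532389260229434
```

>>> {"op": "move_arm", "data": {"series": [{"wx": 0, "wy": 0, "dx": -6.41, "dy": -14.66, "dz": 1.3, "wz": -19.96, "jaw": 0.8}, {"wx": 0, "wy": 0, "dx": -6.41, "dy": -14.66, "dz": 1.3, "wz": -19.96, "jaw": 0.8}, {"wx": 0, "wy": 0, "dx": -6.41, "dy": -14.66, "dz": 1.3, "wz": -19.96, "jaw": 0.8}, {"wx": 0, "wy": 0, "dx": -6.41, "dy": -14.66, "dz": 1.3, "wz": -19.96, "jaw": 0.8}, {"wx": 0, "wy": 0, "dx": -6.41, "dy": -14.66, "dz": 1.3, "wz": -19.96, "jaw": 0.8}, {"wx": 0, "wy": 0, "dx": -6.41, "dy": -14.66, "dz": 1.3, "wz": -19.96, "jaw": 0.8}, {"wx": 0, "wy": 0, "dx": -6.41, "dy": -14.66, "dz": 1.3, "wz": -19.96, "jaw": 0.8}, {"wx": 0, "wy": 0, "dx": -6.41, "dy": -14.66, "dz": 1.3, "wz": -19.96, "jaw": 0.8}]}}

```text
time: 0.82
ee_pos: [0.4902, -0.3453, 0.1798]
eef_rot: [0.0, 0.997, -0.071, -0.0]
contact_force: [1.3, -0.9, 0.6]
gripper_width: 0.0683
```

```bash
python3 -c "
from go import *
go(.5885,-.2371,.16,.593)"
```

```text
t 0.8167 pos [ 0.4902 -0.3453  0.1798] d [ 2.73  -4.036  0.659] w [ 0.002  0.002 -8.434] F [ 1.29 -0.9   0.6 ] wid 0.06830487952592351
```

>>> {"op": "move_arm", "data": {"series": [{"wx": 0, "wy": 0, "dx": 2.7, "dy": -4.0, "dz": 0.6, "wz": -8.4, "jaw": 0.8}, {"wx": 0, "wy": 0, "dx": 2.7, "dy": -4.0, "dz": 0.6, "wz": -8.4, "jaw": 0.8}, {"wx": 0, "wy": 0, "dx": 2.7, "dy": -4.0, "dz": 0.6, "wz": -8.4, "jaw": 0.8}, {"wx": 0, "wy": 0, "dx": 2.7, "dy": -4.0, "dz": 0.6, "wz": -8.4, "jaw": 0.8}, {"wx": 0, "wy": 0, "dx": 2.7, "dy": -4.0, "dz": 0.6, "wz": -8.4, "jaw": 0.8}, {"wx": 0, "wy": 0, "dx": 2.7, "dy": -4.0, "dz": 0.6, "wz": -8.4, "jaw": 0.8}, {"wx": 0, "wy": 0, "dx": 2.7, "dy": -4.0, "dz": 0.6, "wz": -8.4, "jaw": 0.8}, {"wx": 0, "wy": 0, "dx": 2.7, "dy": -4.0, "dz": 0.6, "wz": -8.4, "jaw": 0.8}]}}

```text
time: 1.48
ee_pos: [0.5869, -0.2406, 0.1616]
eef_rot: [-0.0, 0.958, 0.286, -0.0]
contact_force: [-0.3, -0.5, -0.4]
gripper_width: 0.0683
```

```bash
python3 -c "
from go import *
snap('wrist','d.png')
go(.5885,-.2371,.16,.593)
im=load('wrist')
m=np.array([(14,-44,57),(-14,-44,57),(-14,-16,57),(14,-16,57),(25,50,0),(-25,50,0)])/1e3
c,s=np.cos(.593),np.sin(.593);print(proj(im,np.c_[.5717+c*m[:,0]-s*m[:,1],-.2122+s*m[:,0]+c*m[:,1],m[:,2]]))"
```

```text
t 1.5333 pos [ 0.5868 -0.2408  0.1617] d [ 0.114 -0.073  0.058] w [-0.004  0.005 -0.147] F [-0.77 -0.47  0.37] wid 0.06804968176153256
[[335.5519 199.04  ]
 [308.1454 199.3552]
 [307.4953 172.5297]
 [335.737  172.1919]
 [342.9485 102.8846]
 [298.1145 103.474 ]]
```

View pics/d.png

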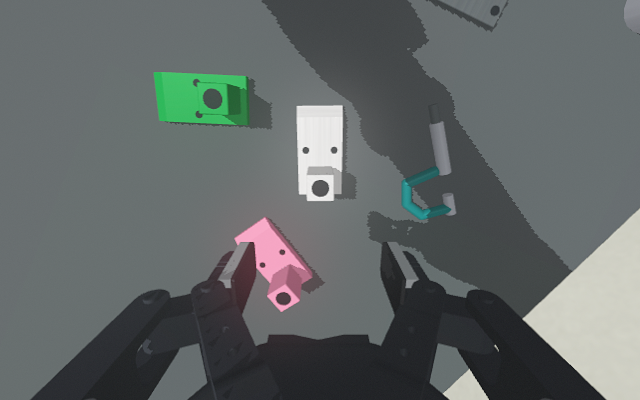

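The aluminium bracket is confirmed at wrist (320,150), with its boss at (320,188). That is within 3 px of the prediction, and the neighbours are clear. I'll descend.

>>> {"op": "move_arm", "data": {"series": [{"wx": 0, "wy": 0, "dx": 0.05, "dy": 0.0, "dz": 1.0, "wz": -0.1, "jaw": 0.8}, {"wx": 0, "wy": 0, "dx": 0.05, "dy": 0.0, "dz": 2.0, "wz": -0.1, "jaw": 0.8}, {"wx": 0, "wy": 0, "dx": 0.05, "dy": 0.0, "dz": 3.0, "wz": -0.1, "jaw": 0.8}, {"wx": 0, "wy": 0, "dx": 0.05, "dy": 0.0, "dz": 3.7, "wz": -0.1, "jaw": 0.8}, {"wx": 0, "wy": 0, "dx": 0.05, "dy": 0.0, "dz": 4.2, "wz": -0.1, "jaw": 0.8}, {"wx": 0, "wy": 0, "dx": 0.05, "dy": 0.0, "dz": 4.55, "wz": -0.1, "jaw": 0.8}, {"wx": 0, "wy": 0, "dx": 0.05, "dy": 0.0, "dz": 4.55, "wz": -0.1, "jaw": 0.8}, {"wx": 0, "wy": 0, "dx": 0.05, "dy": 0.0, "dz": 4.55, "wz": -0.1, "jaw": 0.8}]}}

```text
time: 2.2
ee_pos: [0.5884, -0.2398, 0.0256]
eef_rot: [-0.0, 0.957, 0.291, -0.0]
contact_force: [0.2, -0.5, 0.5]
gripper_width: 0.0689
```

```bash
python3 -c "
from go import *
go(.589,-.2387,.024,.593)"
```

```text
t 2.2 pos [ 0.5884 -0.2398  0.0256] d [ 0.037 -0.02   0.055] w [-0.001  0.002 -0.019] F [ 0.23 -0.55  0.47] wid 0.06885821821153376
```

Good. I'll close with 60 N.

>>> {"op": "move_arm", "data": {"newtons": 60, "series": [{"wx": 0, "wy": 0, "wz": 0, "dx": 0, "dy": 0, "dz": 0, "jaw": 0.2}, {"wx": 0, "wy": 0, "wz": 0, "dx": 0, "dy": 0, "dz": 0, "jaw": 0.2}, {"wx": 0, "wy": 0, "wz": 0, "dx": 0, "dy": 0, "dz": 0, "jaw": 0.2}, {"wx": 0, "wy": 0, "wz": 0, "dx": 0, "dy": 0, "dz": 0, "jaw": 0.2}, {"wx": 0, "wy": 0, "wz": 0, "dx": 0, "dy": 0, "dz": 0, "jaw": 0.2}, {"wx": 0, "wy": 0, "wz": 0, "dx": 0, "dy": 0, "dz": 0, "jaw": 0.2}, {"wx": 0, "wy": 0, "wz": 0, "dx": 0, "dy": 0, "dz": 0, "jaw": 0.2}, {"wx": 0, "wy": 0, "wz": 0, "dx": 0, "dy": 0, "dz": 0, "jaw": 0.2}]}}

```text
time: 2.87
ee_pos: [0.5892, -0.2401, 0.0271]
eef_rot: [0.001, 0.956, 0.292, 0.001]
contact_force: [-1.7, -0.7, 5.4]
gripper_width: 0.026
```

>>> {"op": "move_arm", "data": {"series": [{"wx": 0, "wy": 0, "wz": 0, "dx": 0, "dy": 0, "dz": 0, "jaw": 0.2}, {"wx": 0, "wy": 0, "wz": 0, "dx": 0, "dy": 0, "dz": 0, "jaw": 0.2}, {"wx": 0, "wy": 0, "wz": 0, "dx": 0, "dy": 0, "dz": 0, "jaw": 0.2}, {"wx": 0, "wy": 0, "wz": 0, "dx": 0, "dy": 0, "dz": 0, "jaw": 0.2}]}}

```text
time: 3.2
ee_pos: [0.5892, -0.2401, 0.0271]
eef_rot: [0.001, 0.956, 0.292, 0.001]
contact_force: [-1.8, -0.0, 6.2]
gripper_width: 0.0255
```

```bash
python3 -c "
from go import *
go(.589,-.2387,.104,.593)"
```

```text
t 3.2 pos [ 0.5892 -0.2401  0.0271] d [ 0.022 -0.038 -2.564] w [ 0.024 -0.006 -0.006] F [-1.77 -0.03  6.24] wid 0.0255332600164814
```

>>> {"op": "move_arm", "data": {"series": [{"wx": 0, "wy": 0, "wz": 0, "dx": 0, "dy": 0, "dz": -0.5, "jaw": 0.2}, {"wx": 0, "wy": 0, "wz": 0, "dx": 0, "dy": 0, "dz": -1.2, "jaw": 0.2}, {"wx": 0, "wy": 0, "wz": 0, "dx": 0, "dy": 0, "dz": -2, "jaw": 0.2}, {"wx": 0, "wy": 0, "wz": 0, "dx": 0, "dy": 0, "dz": -2.6, "jaw": 0.2}, {"wx": 0, "wy": 0, "wz": 0, "dx": 0, "dy": 0, "dz": -2.6, "jaw": 0.2}]}}

```text
time: 3.62
ee_pos: [0.5911, -0.2402, 0.1076]
eef_rot: [0.002, 0.956, 0.292, 0.003]
contact_force: [2.0, -0.3, -1.9]
gripper_width: 0.0254
```

```bash
python3 -c "
from go import *
go(.6038,-.0015,.104,.2124)"
```

```text
t 3.6167 pos [ 0.5911 -0.2402  0.1076] d [ 4.796 -6.363  0.1  ] w [ 0.059 -0.055  4.358] F [ 1.99 -0.29 -1.92] wid 0.025367859854819708
```

>>> {"op": "move_arm", "data": {"series": [{"wx": 0, "wy": 0, "wz": 0.7, "dx": 0.8, "dy": -1.0, "dz": 0, "jaw": 0.2}, {"wx": 0, "wy": 0, "wz": 1.5, "dx": 1.5, "dy": -2.0, "dz": 0, "jaw": 0.2}, {"wx": 0, "wy": 0, "wz": 2.2, "dx": 2.3, "dy": -3.0, "dz": 0, "jaw": 0.2}, {"wx": 0, "wy": 0, "wz": 3, "dx": 3.1, "dy": -4.1, "dz": 0, "jaw": 0.2}, {"wx": 0, "wy": 0, "wz": 3.7, "dx": 3.9, "dy": -5.2, "dz": 0, "jaw": 0.2}, {"wx": 0, "wy": 0, "wz": 4.36, "dx": 4.8, "dy": -6.36, "dz": 0, "jaw": 0.2}, {"wx": 0, "wy": 0, "wz": 4.36, "dx": 4.8, "dy": -6.36, "dz": 0, "jaw": 0.2}, {"wx": 0, "wy": 0, "wz": 4.36, "dx": 4.8, "dy": -6.36, "dz": 0, "jaw": 0.2}]}}

```text
time: 4.28
ee_pos: [0.6002, 0.0047, 0.1022]
eef_rot: [-0.001, 0.994, 0.11, -0.001]
contact_force: [-0.2, -1.1, -2.6]
gripper_width: 0.0257
```

```bash
python3 -c "
from go import *
go(.6038,-.0015,.104,.2124)
w=snap('wrist');s=snap('side');c=snap('scene')
W=np.zeros((600,800,3),np.uint8)
q=proj(s,[[.59,.05,.05]])[0].astype(int);print(q)
W[:300,:480]=cv2.resize(w['color'],(480,300))[:,:,::-1]
x0,y0=q[0]-50,q[1]-60
W[:400,480:800]=cv2.resize(s['color'][y0:y0+100,x0:x0+80,::-1],(320,400),interpolation=cv2.INTER_CUBIC)
q=proj(c,[[.59,.05,.05]])[0].astype(int)
x1,y1=q[0]-75,q[1]-50
W[300:600,:450]=cv2.resize(c['color'][y1:y1+100,x1:x1+150,::-1],(450,300),interpolation=cv2.INTER_CUBIC)
print(x0,y0,x1,y1)
cv2.imwrite('pics/e.png',W)
"
```

```text
t 4.2833 pos [0.6002 0.0047 0.1022] d [ 0.071  0.227 -0.062] w [-0.026  0.014  0.094] F [-0.25 -1.15 -2.58] wid 0.025675642154473443
[312 191]
262 131 261 165
```

View pics/e.png

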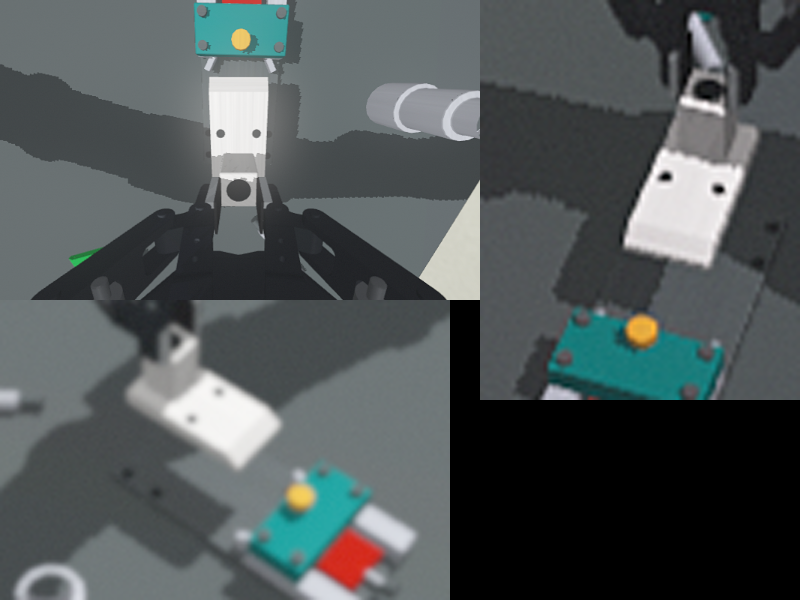

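The bracket is held level above the bed, with its nose at wrist (238,78) pointing at the bridge. I need one enlarged wrist crop to get the lateral alignment.

```bash
python3 -c "
from h import *
w=load('wrist')
cv2.imwrite('pics/f.png',cv2.resize(w['color'][0:200,240:440,::-1],(600,600),interpolation=cv2.INTER_CUBIC))
"
```

```text
(no output)
```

View pics/f.png

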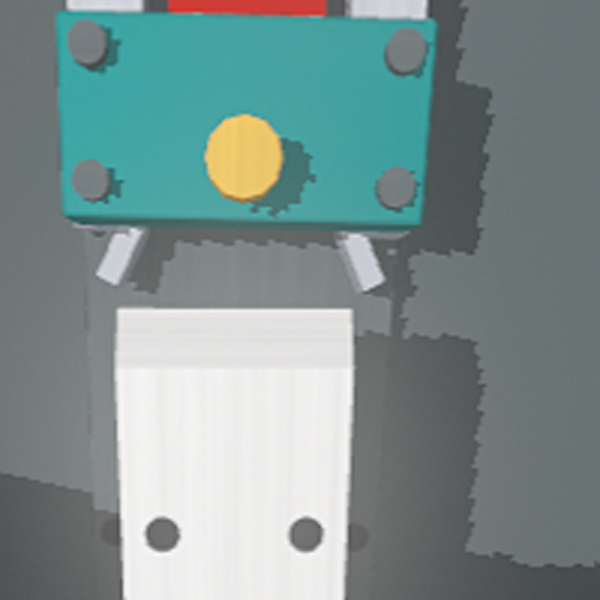

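```bash
python3 - <<'E'
from fit import *
from go import go
w=load('wrist')
cv=lambda p:(np.array(p,float)+.5)/3-.5+[240,0]
m=np.array([(-45,0,43),(45,0,43),(-45,45,43),(45,45,43)])/1e3
uv=cv([(65,215),(419,222),(57,12),(436,20)])
F,r=fit([(w,m,uv)],[.58,.106,.212]);print("fix wrist",F,r.round(1).tolist())
B0=None
for z0 in(.07,.075,.08):
    m=np.array([(-25,50,5),(25,50,5),(-25,38,12),(25,38,12)])/1e3
    B,r=fit([(w,m,cv([(117,309),(353,309),(114,366),(353,367)]))],[.585,.03,.212],z0);print("brk",z0,B,r.round(1).tolist())
    c,s=np.cos(F[2]),np.sin(F[2]); n=B[:2]+.05*np.array([-np.sin(B[2]),np.cos(B[2])])-F[:2]
    print(" nose in fix",c*n[0]+s*n[1],-s*n[0]+c*n[1],"dyaw",B[2]-F[2])
print(onz(w,cv([(107,283),(371,288)]),.025),onz(w,cv([(110,532),(357,537)]),.01))
go(.6038,-.0015,.104,.2124)
E
```

```text
fix wrist [0.5795 0.1036 0.2011] [[-1.3, 1.4], [1.4, 1.6], [-1.3, -0.9], [1.2, -0.7]]
brk 0.07 [0.5929 0.034  0.2181] [[1.1, -0.2], [-1.6, -0.0], [1.4, 0.1], [-1.0, -0.0]]
 nose in fix -0.0015359624349511312 -0.020894988644684028 dyaw 0.017041035310743025
brk 0.075 [0.5929 0.0341 0.2172] [[0.1, -0.5], [-0.6, -0.2], [0.4, 0.4], [0.0, 0.3]]
 nose in fix -0.0015144754208706156 -0.020841411297265102 dyaw 0.016133033946438002
brk 0.08 [0.593  0.0341 0.2177] [[-0.9, -0.7], [0.5, -0.5], [-0.7, 0.7], [1.2, 0.6]]
 nose in fix -0.001478851740796012 -0.020808051624489402 dyaw 0.016592469414504096
[[0.5464 0.0826 0.025 ]
 [0.6172 0.0972 0.025 ]] [[0.558  0.0098 0.01  ]
 [0.6348 0.0254 0.01  ]]
t 4.4333 pos [ 0.6007 -0.0025  0.1022] d [ 0.108 -0.009 -0.059] w [ 0.007  0.023 -0.015] F [ 0.34 -0.93 -2.99] wid 0.025758323413408103
```

```bash
python3 -c "
from go import *
go(.6032,-.0092,.043,.205)"
```

```text
t 4.4333 pos [ 0.6007 -0.0025  0.1022] d [0.039 0.236 1.974] w [0.007 0.023 0.069] F [ 0.34 -0.93 -2.99] wid 0.025758323413408103
```

>>> {"op": "move_arm", "data": {"series": [{"wx": 0, "wy": 0, "wz": 0.07, "dx": 0.04, "dy": 0.23, "dz": 0.5, "jaw": 0.2}, {"wx": 0, "wy": 0, "wz": 0.07, "dx": 0.04, "dy": 0.23, "dz": 1.0, "jaw": 0.2}, {"wx": 0, "wy": 0, "wz": 0.07, "dx": 0.04, "dy": 0.23, "dz": 1.4, "jaw": 0.2}, {"wx": 0, "wy": 0, "wz": 0.07, "dx": 0.04, "dy": 0.23, "dz": 1.7, "jaw": 0.2}, {"wx": 0, "wy": 0, "wz": 0.07, "dx": 0.04, "dy": 0.23, "dz": 1.9, "jaw": 0.2}, {"wx": 0, "wy": 0, "wz": 0.07, "dx": 0.04, "dy": 0.23, "dz": 1.9, "jaw": 0.2}, {"wx": 0, "wy": 0, "wz": 0.07, "dx": 0.04, "dy": 0.23, "dz": 1.9, "jaw": 0.2}, {"wx": 0, "wy": 0, "wz": 0.07, "dx": 0.04, "dy": 0.23, "dz": 1.9, "jaw": 0.2}]}}

```text
time: 5.1
ee_pos: [0.6046, -0.0072, 0.0473]
eef_rot: [0.0, 0.995, 0.103, 0.001]
contact_force: [0.1, 0.1, -3.0]
gripper_width: 0.0256
```

```bash
python3 -c "
from go import *
go(.6032,-.0092,.037,.205)"
```

```text
t 5.1 pos [ 0.6046 -0.0072  0.0473] d [-0.06   0.055  0.342] w [ 0.003 -0.015  0.014] F [ 0.11  0.11 -3.01] wid 0.025596568656544163
```

>>> {"op": "move_arm", "data": {"series": [{"wx": 0, "wy": 0, "wz": 0, "dx": -0.05, "dy": 0.05, "dz": 0.07, "jaw": 0.2}, {"wx": 0, "wy": 0, "wz": 0, "dx": -0.05, "dy": 0.05, "dz": 0.14, "jaw": 0.2}, {"wx": 0, "wy": 0, "wz": 0, "dx": -0.05, "dy": 0.05, "dz": 0.2, "jaw": 0.2}, {"wx": 0, "wy": 0, "wz": 0, "dx": -0.05, "dy": 0.05, "dz": 0.25, "jaw": 0.2}, {"wx": 0, "wy": 0, "wz": 0, "dx": -0.05, "dy": 0.05, "dz": 0.25, "jaw": 0.2}, {"wx": 0, "wy": 0, "wz": 0, "dx": -0.05, "dy": 0.05, "dz": 0.25, "jaw": 0.2}]}}

```text
time: 5.6
ee_pos: [0.6027, -0.0091, 0.0389]
eef_rot: [0.0, 0.995, 0.103, -0.0]
contact_force: [-0.5, 0.3, -1.3]
gripper_width: 0.0256
```

```bash
python3 -c "
from go import *
go(.6032,-.0092,.037,.205)"
```

```text
t 5.6 pos [ 0.6027 -0.0091  0.0389] d [0.014 0.007 0.063] w [0.    0.002 0.014] F [-0.54  0.34 -1.34] wid 0.02558480267845745
```

>>> {"op": "move_arm", "data": {"series": [{"wx": 0, "wy": 0, "wz": 0, "dx": 0.01, "dy": 0, "dz": 0.02, "jaw": 0.2}, {"wx": 0, "wy": 0, "wz": 0, "dx": 0.01, "dy": 0, "dz": 0.04, "jaw": 0.2}, {"wx": 0, "wy": 0, "wz": 0, "dx": 0.01, "dy": 0, "dz": 0.04, "jaw": 0.2}, {"wx": 0, "wy": 0, "wz": 0, "dx": 0.01, "dy": 0, "dz": 0.04, "jaw": 0.2}]}}

```text
time: 5.93
ee_pos: [0.6031, -0.009, 0.0378]
eef_rot: [0.0, 0.995, 0.103, -0.0]
contact_force: [-0.1, -0.0, -2.0]
gripper_width: 0.0255
```

```bash
python3 -c "
from go import *
go(.6032,-.0092,.037,.205);print(sense()['moment'])"
```

```text
t 5.9333 pos [ 0.6031 -0.009   0.0378] d [0.003 0.006 0.026] w [0.001 0.001 0.014] F [-0.05 -0.05 -2.  ] wid 0.025456917389578546
[-0.0282 -0.0393 -0.0371]
```

>>> {"op": "move_arm", "data": {"series": [{"wx": 0, "wy": 0, "wz": 0, "dx": 0.0, "dy": 0, "dz": 0.02, "jaw": 0.2}, {"wx": 0, "wy": 0, "wz": 0, "dx": 0.0, "dy": 0, "dz": 0.04, "jaw": 0.2}, {"wx": 0, "wy": 0, "wz": 0, "dx": 0.0, "dy": 0, "dz": 0.04, "jaw": 0.2}, {"wx": 0, "wy": 0, "wz": 0, "dx": 0.0, "dy": 0, "dz": 0.04, "jaw": 0.2}]}}

```text
time: 6.27
ee_pos: [0.6032, -0.0092, 0.0371]
eef_rot: [0.0, 0.995, 0.103, 0.0]
contact_force: [-1.0, -0.9, 3.2]
gripper_width: 0.0256
```

>>> {"op": "move_arm", "data": {"series": [{"wx": 0, "wy": 0, "wz": 0, "dx": 0.0, "dy": 0, "dz": 0.02, "jaw": 0.2}, {"wx": 0, "wy": 0, "wz": 0, "dx": 0.0, "dy": 0, "dz": 0.03, "jaw": 0.2}, {"wx": 0, "wy": 0, "wz": 0, "dx": 0.0, "dy": 0, "dz": 0.03, "jaw": 0.2}, {"wx": 0, "wy": 0, "wz": 0, "dx": 0.0, "dy": 0, "dz": 0.03, "jaw": 0.2}]}}

```text
time: 6.6
ee_pos: [0.6033, -0.0092, 0.0371]
eef_rot: [0.0, 0.995, 0.103, 0.0]
contact_force: [-3.9, -0.0, 7.8]
gripper_width: 0.0257
```

>>> {"op": "move_arm", "data": {"series": [{"wx": 0, "wy": 0, "wz": 0.03, "dx": 0.0, "dy": -0.1, "dz": -0.03, "jaw": 0.2}, {"wx": 0, "wy": 0, "wz": 0.03, "dx": 0.0, "dy": -0.2, "dz": -0.03, "jaw": 0.2}, {"wx": 0, "wy": 0, "wz": 0.03, "dx": 0.0, "dy": -0.3, "dz": -0.03, "jaw": 0.2}, {"wx": 0, "wy": 0, "wz": 0.03, "dx": 0.0, "dy": -0.4, "dz": -0.03, "jaw": 0.2}, {"wx": 0, "wy": 0, "wz": 0.03, "dx": 0.0, "dy": -0.5, "dz": -0.03, "jaw": 0.2}, {"wx": 0, "wy": 0, "wz": 0.03, "dx": 0.0, "dy": -0.6, "dz": -0.03, "jaw": 0.2}, {"wx": 0, "wy": 0, "wz": 0.03, "dx": 0.0, "dy": -0.7, "dz": -0.03, "jaw": 0.2}, {"wx": 0, "wy": 0, "wz": 0.03, "dx": 0.0, "dy": -0.7, "dz": -0.03, "jaw": 0.2}]}}

```text
time: 7.27
ee_pos: [0.5991, 0.0122, 0.037]
eef_rot: [0.0, 0.995, 0.102, 0.0]
contact_force: [0.7, -3.0, 5.1]
gripper_width: 0.0259
```

```bash
python3 -c "
from go import *
go(.5990,.0114,.0372,.2015)
w=snap('wrist')
cv2.imwrite('pics/g.png',cv2.resize(w['color'][0:200,240:440,::-1],(600,600),interpolation=cv2.INTER_CUBIC))"
```

```text
t 7.2667 pos [0.5991 0.0122 0.037 ] d [-0.01   0.025 -0.006] w [ 0.002 -0.011  0.032] F [ 0.68 -2.99  5.08] wid 0.02594861779684277
```

View pics/g.png

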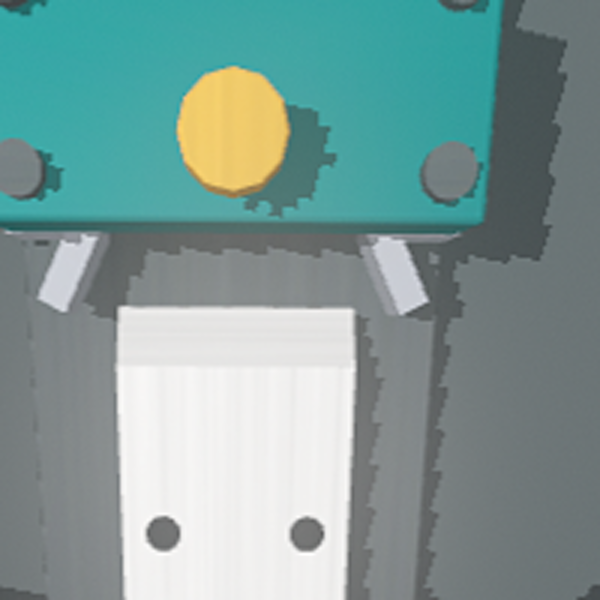

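>>> {"op": "move_arm", "data": {"series": [{"wx": 0, "wy": 0, "wz": 0.1, "dx": -0.02, "dy": -0.1, "dz": 0, "jaw": 0.2}, {"wx": 0, "wy": 0, "wz": 0.1, "dx": -0.02, "dy": -0.2, "dz": 0, "jaw": 0.2}, {"wx": 0, "wy": 0, "wz": 0.1, "dx": -0.02, "dy": -0.3, "dz": 0, "jaw": 0.2}, {"wx": 0, "wy": 0, "wz": 0.1, "dx": -0.02, "dy": -0.4, "dz": 0, "jaw": 0.2}, {"wx": 0, "wy": 0, "wz": 0.1, "dx": -0.02, "dy": -0.5, "dz": 0, "jaw": 0.2}, {"wx": 0, "wy": 0, "wz": 0.1, "dx": -0.02, "dy": -0.6, "dz": 0, "jaw": 0.2}, {"wx": 0, "wy": 0, "wz": 0.1, "dx": -0.02, "dy": -0.65, "dz": 0, "jaw": 0.2}, {"wx": 0, "wy": 0, "wz": 0.1, "dx": -0.02, "dy": -0.65, "dz": 0, "jaw": 0.2}]}}

```text
time: 7.98
ee_pos: [0.5946, 0.0303, 0.037]
eef_rot: [0.0, 0.995, 0.097, 0.0]
contact_force: [0.2, -4.2, 5.7]
gripper_width: 0.026
```

>>> {"op": "move_arm", "data": {"series": [{"wx": 0, "wy": 0, "wz": 0, "dx": 0, "dy": -0.07, "dz": 0, "jaw": 0.2}, {"wx": 0, "wy": 0, "wz": 0, "dx": 0, "dy": -0.14, "dz": 0, "jaw": 0.2}, {"wx": 0, "wy": 0, "wz": 0, "dx": 0, "dy": -0.21, "dz": 0, "jaw": 0.2}, {"wx": 0, "wy": 0, "wz": 0, "dx": 0, "dy": -0.28, "dz": 0, "jaw": 0.2}, {"wx": 0, "wy": 0, "wz": 0, "dx": 0, "dy": -0.28, "dz": 0, "jaw": 0.2}]}}

```text
time: 8.4
ee_pos: [0.593, 0.0384, 0.037]
eef_rot: [0.0, 0.995, 0.097, 0.0]
contact_force: [0.9, -4.7, 5.5]
gripper_width: 0.0256
```

>>> {"op": "move_arm", "data": {"series": [{"wx": 0, "wy": 0, "wz": 0, "dx": 0, "dy": -0.07, "dz": 0, "jaw": 0.2}, {"wx": 0, "wy": 0, "wz": 0, "dx": 0, "dy": -0.14, "dz": 0, "jaw": 0.2}, {"wx": 0, "wy": 0, "wz": 0, "dx": 0, "dy": -0.21, "dz": 0, "jaw": 0.2}, {"wx": 0, "wy": 0, "wz": 0, "dx": 0, "dy": -0.28, "dz": 0, "jaw": 0.2}, {"wx": 0, "wy": 0, "wz": 0, "dx": 0, "dy": -0.35, "dz": 0, "jaw": 0.2}, {"wx": 0, "wy": 0, "wz": 0, "dx": 0, "dy": -0.35, "dz": 0, "jaw": 0.2}]}}

```text
time: 8.9
ee_pos: [0.5917, 0.0444, 0.0371]
eef_rot: [0.003, 0.995, 0.096, 0.0]
contact_force: [0.9, -10.8, 5.3]
gripper_width: 0.026
```

```bash
python3 -c "
from go import *
p=np.array(sense()['ee_pos'])[:2]-[.5794,.1036];u=np.array([-.2001,.9798]);print('boss fix y',p@u,'nose',p@u+.08,'lat',p@np.array([.9798,.2001]))
go(.59,.05,.037,.2)"
```

```text
boss fix y -0.060493243329618605 nose 0.019506756670381396 lat 0.00016195598747924776
t 8.9 pos [0.5917 0.0444 0.0371] d [-0.019 -0.195  0.003] w [ 0.069 -0.004 -0.091] F [  0.91 -10.8    5.32] wid 0.02595212440123122
```

>>> {"op": "move_arm", "data": {"series": [{"wx": 0, "wy": 0, "wz": 0, "dx": 0, "dy": -0.04, "dz": -0.02, "jaw": 0.2}, {"wx": 0, "wy": 0, "wz": 0, "dx": 0, "dy": -0.08, "dz": -0.02, "jaw": 0.2}, {"wx": 0, "wy": 0, "wz": 0, "dx": 0, "dy": -0.12, "dz": -0.02, "jaw": 0.2}, {"wx": 0, "wy": 0, "wz": 0, "dx": 0, "dy": -0.12, "dz": -0.02, "jaw": 0.2}]}}

```text
time: 9.23
ee_pos: [0.5909, 0.0475, 0.0375]
eef_rot: [0.003, 0.995, 0.096, 0.0]
contact_force: [2.7, -10.0, 5.3]
gripper_width: 0.0257
```

```bash
cat > st.py <<'E'
from h import *
s=sense();p=np.array(s['ee_pos'])[:2]-[.5794,.1036];u=np.array([-.2001,.9798])
print('nose',p@u+.08,'lat',p@np.array([.9798,.2001]),'z',s['ee_pos'][2],s['eef_rot'],'F',np.array(s['contact_force']).round(1),'M',np.array(s['moment']).round(2),s['time'])
E
python3 st.py
```

```text
nose 0.022682837882299522 lat 6.414598328118894e-05 z 0.03750510670147392 [0.0031 0.9954 0.0956 0.0004] F [  2.7 -10.    5.3] M [-2.27 -0.58 -0.03] 9.2333
```

>>> {"op": "move_arm", "data": {"series": [{"wx": 0, "wy": 0, "wz": 0, "dx": 0, "dy": -0.04, "dz": 0, "jaw": 0.2}, {"wx": 0, "wy": 0, "wz": 0, "dx": 0, "dy": -0.08, "dz": 0, "jaw": 0.2}, {"wx": 0, "wy": 0, "wz": 0, "dx": 0, "dy": -0.12, "dz": 0, "jaw": 0.2}, {"wx": 0, "wy": 0, "wz": 0, "dx": 0, "dy": -0.12, "dz": 0, "jaw": 0.2}]}}

```text
time: 9.57
ee_pos: [0.5894, 0.0531, 0.0371]
eef_rot: [0.002, 0.995, 0.096, -0.0]
contact_force: [1.4, -8.0, 4.5]
gripper_width: 0.026
```

```bash
python3 st.py
```

```text
nose 0.028520248839540997 lat -0.0002633277008246733 z 0.03711188810502895 [ 0.0018  0.9954  0.0962 -0.0001] F [ 1.4 -8.   4.5] M [-1.7  -0.46 -0.11] 9.5667
```

>>> {"op": "move_arm", "data": {"series": [{"wx": 0, "wy": 0, "wz": 0, "dx": 0, "dy": -0.02, "dz": 0, "jaw": 0.2}, {"wx": 0, "wy": 0, "wz": 0, "dx": 0, "dy": -0.04, "dz": 0, "jaw": 0.2}, {"wx": 0, "wy": 0, "wz": 0, "dx": 0, "dy": -0.06, "dz": 0, "jaw": 0.2}, {"wx": 0, "wy": 0, "wz": 0, "dx": 0, "dy": -0.06, "dz": 0, "jaw": 0.2}]}}

```text
time: 9.9
ee_pos: [0.5891, 0.0545, 0.0371]
eef_rot: [0.002, 0.995, 0.096, -0.0]
contact_force: [1.5, -9.3, 5.3]
gripper_width: 0.0255
```

```bash
python3 st.py
```

```text
nose 0.029917138173066564 lat -0.0003682664237184916 z 0.0370971817826747 [ 0.002   0.9954  0.0961 -0.0002] F [ 1.5 -9.3  5.3] M [-1.89 -0.45 -0.02] 9.9
```

>>> {"op": "move_arm", "data": {"series": [{"wx": 0, "wy": 0, "wz": 0, "dx": 0, "dy": -0.02, "dz": 0, "jaw": 0.2}, {"wx": 0, "wy": 0, "wz": 0, "dx": 0, "dy": -0.04, "dz": 0, "jaw": 0.2}, {"wx": 0, "wy": 0, "wz": 0, "dx": 0, "dy": -0.06, "dz": 0, "jaw": 0.2}, {"wx": 0, "wy": 0, "wz": 0, "dx": 0, "dy": -0.06, "dz": 0, "jaw": 0.2}]}}

```text
time: 10.23
ee_pos: [0.5887, 0.0561, 0.0371]
eef_rot: [0.002, 0.995, 0.096, -0.0]
contact_force: [1.5, -8.2, 4.7]
gripper_width: 0.0253
```

```bash
python3 st.py
```

```text
nose 0.03164819519438149 lat -0.0003908312581853753 z 0.03708259089997719 [ 0.0021  0.9954  0.096  -0.0003] F [ 1.5 -8.2  4.7] M [-1.91 -0.41 -0.06] 10.2333
```

>>> {"op": "move_arm", "data": {"series": [{"wx": 0, "wy": 0, "wz": 0, "dx": 0, "dy": -0.02, "dz": 0, "jaw": 0.2}, {"wx": 0, "wy": 0, "wz": 0, "dx": 0, "dy": -0.04, "dz": 0, "jaw": 0.2}, {"wx": 0, "wy": 0, "wz": 0, "dx": 0, "dy": -0.06, "dz": 0, "jaw": 0.2}, {"wx": 0, "wy": 0, "wz": 0, "dx": 0, "dy": -0.06, "dz": 0, "jaw": 0.2}]}}

```text
time: 10.57
ee_pos: [0.5883, 0.0578, 0.0371]
eef_rot: [0.002, 0.995, 0.096, -0.0]
contact_force: [2.1, -8.9, 4.6]
gripper_width: 0.026
```

>>> {"op": "move_arm", "data": {"series": [{"wx": 0, "wy": 0, "wz": 0, "dx": 0, "dy": -0.02, "dz": 0, "jaw": 0.2}, {"wx": 0, "wy": 0, "wz": 0, "dx": 0, "dy": -0.04, "dz": 0, "jaw": 0.2}, {"wx": 0, "wy": 0, "wz": 0, "dx": 0, "dy": -0.06, "dz": 0, "jaw": 0.2}, {"wx": 0, "wy": 0, "wz": 0, "dx": 0, "dy": -0.06, "dz": 0, "jaw": 0.2}]}}

```text
time: 10.9
ee_pos: [0.588, 0.0596, 0.0371]
eef_rot: [0.002, 0.995, 0.096, -0.0]
contact_force: [0.5, -8.5, 4.4]
gripper_width: 0.0257
```

```bash
python3 st.py
```

```text
nose 0.03517697092018905 lat -0.00040278399057312904 z 0.037109642384726436 [ 0.0021  0.9954  0.096  -0.0003] F [ 0.5 -8.5  4.4] M [-1.9  -0.39 -0.09] 10.9
```

>>> {"op": "move_arm", "data": {"series": [{"wx": 0, "wy": 0, "wz": 0, "dx": 0, "dy": -0.02, "dz": 0, "jaw": 0.2}, {"wx": 0, "wy": 0, "wz": 0, "dx": 0, "dy": -0.04, "dz": 0, "jaw": 0.2}, {"wx": 0, "wy": 0, "wz": 0, "dx": 0, "dy": -0.06, "dz": 0, "jaw": 0.2}, {"wx": 0, "wy": 0, "wz": 0, "dx": 0, "dy": -0.06, "dz": 0, "jaw": 0.2}]}}

```text
time: 11.23
ee_pos: [0.5876, 0.0614, 0.0371]
eef_rot: [0.002, 0.995, 0.096, -0.0]
contact_force: [1.7, -8.7, 4.7]
gripper_width: 0.0255
```

>>> {"op": "move_arm", "data": {"series": [{"wx": 0, "wy": 0, "wz": 0, "dx": 0, "dy": -0.02, "dz": 0, "jaw": 0.2}, {"wx": 0, "wy": 0, "wz": 0, "dx": 0, "dy": -0.04, "dz": 0, "jaw": 0.2}, {"wx": 0, "wy": 0, "wz": 0, "dx": 0, "dy": -0.06, "dz": 0, "jaw": 0.2}, {"wx": 0, "wy": 0, "wz": 0, "dx": 0, "dy": -0.06, "dz": 0, "jaw": 0.2}]}}

```text
time: 11.57
ee_pos: [0.5873, 0.0629, 0.0371]
eef_rot: [0.002, 0.995, 0.096, -0.0]
contact_force: [1.2, -9.2, 4.0]
gripper_width: 0.0256
```

```bash
python3 st.py
```

```text
nose 0.038593975447240685 lat -0.0004398909367928838 z 0.03709481602758275 [ 0.0023  0.9954  0.096  -0.0004] F [ 1.2 -9.2  4. ] M [-1.99 -0.39 -0.07] 11.5667
```

>>> {"op": "move_arm", "data": {"series": [{"wx": 0, "wy": 0, "wz": 0, "dx": 0, "dy": -0.02, "dz": 0, "jaw": 0.2}, {"wx": 0, "wy": 0, "wz": 0, "dx": 0, "dy": -0.04, "dz": 0, "jaw": 0.2}, {"wx": 0, "wy": 0, "wz": 0, "dx": 0, "dy": -0.05, "dz": 0, "jaw": 0.2}, {"wx": 0, "wy": 0, "wz": 0, "dx": 0, "dy": -0.05, "dz": 0, "jaw": 0.2}]}}

```text
time: 11.9
ee_pos: [0.5873, 0.0631, 0.0372]
eef_rot: [0.003, 0.995, 0.096, -0.0]
contact_force: [1.4, -11.5, 4.5]
gripper_width: 0.0255
```

```bash
python3 st.py
```

```text
nose 0.03874320526573036 lat -0.0003922693110065163 z 0.037210132874772366 [ 0.0031  0.9954  0.0957 -0.0003] F [  1.4 -11.5   4.5] M [-2.41 -0.38 -0.08] 11.9
```

>>> {"op": "move_arm", "data": {"series": [{"wx": 0, "wy": 0, "wz": 0, "dx": 0, "dy": -0.02, "dz": 0.01, "jaw": 0.2}, {"wx": 0, "wy": 0, "wz": 0, "dx": 0, "dy": -0.04, "dz": 0.02, "jaw": 0.2}, {"wx": 0, "wy": 0, "wz": 0, "dx": 0, "dy": -0.06, "dz": 0.02, "jaw": 0.2}, {"wx": 0, "wy": 0, "wz": 0, "dx": 0, "dy": -0.08, "dz": 0.02, "jaw": 0.2}, {"wx": 0, "wy": 0, "wz": 0, "dx": 0, "dy": -0.08, "dz": 0.02, "jaw": 0.2}]}}

```text
time: 12.32
ee_pos: [0.5873, 0.0631, 0.0371]
eef_rot: [0.005, 0.995, 0.095, -0.0]
contact_force: [0.6, -15.3, 8.7]
gripper_width: 0.0259
```

```bash
python3 st.py
```

```text
nose 0.03875020750614757 lat -0.00034303429799503304 z 0.03714936632111447 [ 0.0045  0.9955  0.0951 -0.0001] F [  0.6 -15.3   8.7] M [-3.18 -0.27  0.07] 12.3167
```

>>> {"op": "move_arm", "data": {"series": [{"wx": 0, "wy": 0, "wz": 0, "dx": 0, "dy": -0.02, "dz": 0, "jaw": 0.2}, {"wx": 0, "wy": 0, "wz": 0, "dx": 0, "dy": -0.04, "dz": 0, "jaw": 0.2}, {"wx": 0, "wy": 0, "wz": 0, "dx": 0, "dy": -0.055, "dz": 0, "jaw": 0.2}, {"wx": 0, "wy": 0, "wz": 0, "dx": 0, "dy": -0.055, "dz": 0, "jaw": 0.2}, {"wx": 0, "wy": 0, "wz": 0, "dx": 0, "dy": -0.055, "dz": 0, "jaw": 0.2}, {"wx": 0, "wy": 0, "wz": 0, "dx": 0, "dy": -0.055, "dz": 0, "jaw": 0.2}, {"wx": 0, "wy": 0, "wz": 0, "dx": 0, "dy": -0.055, "dz": 0, "jaw": 0.2}, {"wx": 0, "wy": 0, "wz": 0, "dx": 0, "dy": -0.055, "dz": 0, "jaw": 0.2}]}}

```text
time: 12.98
ee_pos: [0.5874, 0.0632, 0.0374]
eef_rot: [0.005, 0.995, 0.095, -0.0]
contact_force: [1.0, -17.3, 9.7]
gripper_width: 0.0261
```

```bash
python3 st.py
```

```text
nose 0.03880888115651206 lat -0.00028629440788457364 z 0.03736938543382511 [ 0.0054  0.9955  0.0947 -0.    ] F [  1.  -17.3   9.7] M [-3.78 -0.3   0.07] 12.9833
```

>>> {"op": "move_arm", "data": {"series": [{"wx": 0, "wy": 0, "wz": 0, "dx": 0, "dy": 0.06, "dz": -0.01, "jaw": 0.2}, {"wx": 0, "wy": 0, "wz": 0, "dx": 0, "dy": 0.12, "dz": -0.03, "jaw": 0.2}, {"wx": 0, "wy": 0, "wz": 0, "dx": 0, "dy": 0.15, "dz": -0.04, "jaw": 0.2}, {"wx": 0, "wy": 0, "wz": 0, "dx": 0, "dy": 0.15, "dz": -0.04, "jaw": 0.2}, {"wx": 0, "wy": 0, "wz": 0, "dx": 0, "dy": 0.15, "dz": -0.04, "jaw": 0.2}]}}

```text
time: 13.4
ee_pos: [0.5873, 0.0634, 0.0376]
eef_rot: [0.002, 0.995, 0.096, -0.0]
contact_force: [1.9, -9.6, 4.1]
gripper_width: 0.0257
```

```bash
python3 st.py
```

```text
nose 0.03901815694237651 lat -0.00029817647614122783 z 0.037569646513608744 [ 0.0025  0.9954  0.0958 -0.0002] F [ 1.9 -9.6  4.1] M [-2.18 -0.52 -0.04] 13.4
```

>>> {"op": "move_arm", "data": {"series": [{"wx": 0, "wy": 0, "wz": 0, "dx": 0, "dy": 0.05, "dz": -0.01, "jaw": 0.2}, {"wx": 0, "wy": 0, "wz": 0, "dx": 0, "dy": 0.1, "dz": -0.01, "jaw": 0.2}, {"wx": 0, "wy": 0, "wz": 0, "dx": 0, "dy": 0.1, "dz": -0.01, "jaw": 0.2}, {"wx": 0, "wy": 0, "wz": 0, "dx": 0, "dy": 0.1, "dz": -0.01, "jaw": 0.2}]}}

```text
time: 13.73
ee_pos: [0.5873, 0.0633, 0.0374]
eef_rot: [0.001, 0.995, 0.097, -0.0]
contact_force: [2.9, -5.6, 1.2]
gripper_width: 0.0256
```

```bash
python3 st.py
```

```text
nose 0.03897914709536022 lat -0.00035069399412424214 z 0.037430489156062195 [ 0.0008  0.9953  0.0967 -0.0004] F [ 2.9 -5.6  1.2] M [-1.24 -0.7  -0.1 ] 13.7333
```

>>> {"op": "move_arm", "data": {"series": [{"wx": 0, "wy": 0, "wz": 0, "dx": 0, "dy": 0.03, "dz": 0, "jaw": 0.4}, {"wx": 0, "wy": 0, "wz": 0, "dx": 0, "dy": 0.03, "dz": 0, "jaw": 0.5}, {"wx": 0, "wy": 0, "wz": 0, "dx": 0, "dy": 0.03, "dz": 0, "jaw": 0.6}, {"wx": 0, "wy": 0, "wz": 0, "dx": 0, "dy": 0.03, "dz": 0, "jaw": 0.7}, {"wx": 0, "wy": 0, "wz": 0, "dx": 0, "dy": 0.03, "dz": 0, "jaw": 0.7}, {"wx": 0, "wy": 0, "wz": 0, "dx": 0, "dy": 0.03, "dz": 0, "jaw": 0.7}, {"wx": 0, "wy": 0, "wz": 0, "dx": 0, "dy": 0.03, "dz": 0, "jaw": 0.7}]}}

```text
time: 14.32
ee_pos: [0.5875, 0.0642, 0.038]
eef_rot: [-0.0, 0.995, 0.097, -0.0]
contact_force: [0.4, -0.2, 0.6]
gripper_width: 0.0597
```

```bash
python3 st.py; python3 -c "
from h import *
print(sense()['gripper_width'])
w=snap('wrist')
cv2.imwrite('pics/i.png',w['color'][:,:,::-1])"
```

```text
nose 0.039801787936301396 lat 5.67626741139176e-05 z 0.03802405414689469 [-0.0001  0.9952  0.0974 -0.0001] F [ 0.4 -0.2  0.6] M [-0.01  0.01  0.  ] 14.3167
0.059690417685262204
```

View pics/i.png

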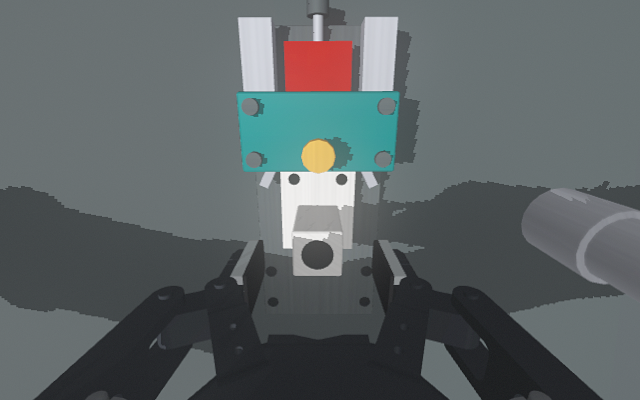

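The bracket is released and straight under the bridge: foot at (318,210), boss top at (317,254), jaws clear on both sides. I'll lift straight up.

>>> {"op": "move_arm", "data": {"series": [{"wx": 0, "wy": 0, "wz": 0, "dx": 0, "dy": 0.0, "dz": -0.5, "jaw": 0.7}, {"wx": 0, "wy": 0, "wz": 0, "dx": 0, "dy": 0, "dz": -1.2, "jaw": 0.7}, {"wx": 0, "wy": 0, "wz": 0, "dx": 0, "dy": 0, "dz": -2.2, "jaw": 0.7}, {"wx": 0, "wy": 0, "wz": 0, "dx": 0, "dy": 0, "dz": -3.2, "jaw": 0.7}, {"wx": 0, "wy": 0, "wz": 0, "dx": 0, "dy": 0, "dz": -4, "jaw": 0.7}, {"wx": 0, "wy": 0, "wz": 0, "dx": 0, "dy": 0, "dz": -4, "jaw": 0.7}, {"wx": 0, "wy": 0, "wz": 0, "dx": 0, "dy": 0, "dz": -4, "jaw": 0.7}, {"wx": 0, "wy": 0, "wz": 0, "dx": 0, "dy": 0, "dz": -4, "jaw": 0.7}]}}

```text
time: 15.03
ee_pos: [0.5872, 0.0637, 0.1574]
eef_rot: [0.0, 0.995, 0.097, -0.001]
contact_force: [-0.1, -0.0, -0.4]
gripper_width: 0.0597
```

```bash
python3 -c "
from h import *
w=snap('wrist')
q=proj(w,[[.584,.085,.03]])[0].astype(int);x0=max(q[0]-100,0);y0=max(q[1]-100,0);print(q,x0,y0)
cv2.imwrite('pics/j.png',cv2.resize(w['color'][y0:y0+200,x0:x0+200,::-1],(600,600),interpolation=cv2.INTER_CUBIC))"; python3 st.py
```

```text
[319 162] 219 62
nose 0.03935526305441288 lat -0.0008098606727108054 z 0.15671311038764582 [ 0.0001  0.9953  0.0972 -0.0012] F [-0.8 -0.8  0.9] M [-0.01  0.03  0.03] 15.0833
```

View pics/j.png

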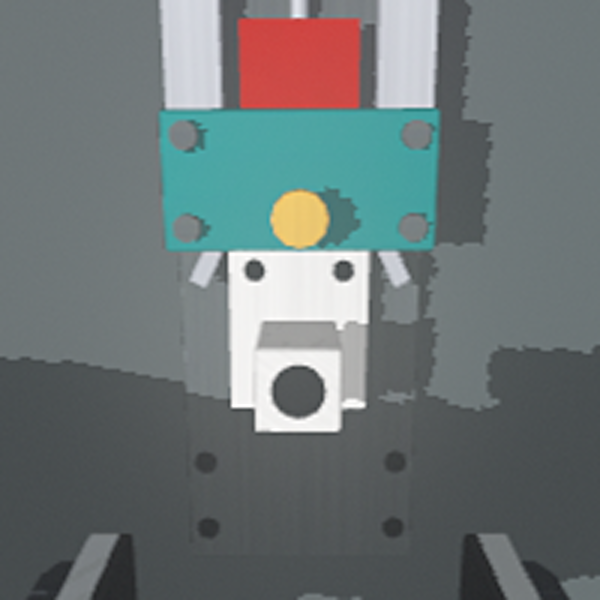

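```bash
python3 -c "
from h import *
w=load('wrist');cv=lambda p:(np.array(p,float)+.5)/3-.5+[219,62]
P=onz(w,cv([(239,18),(360,18),(231,408),(365,408)]),.022);print(P)
d=P[:2].mean(0)-P[2:].mean(0);u=np.array([-.198,.980,0]);print('gap mm',(d@u-.135)*1e3,'lat',d@np.array([.98,.198,0])*1e3)
B=onz(w,cv([(254,348),(341,348),(341,432),(255,432)]),.067);print(B,np.linalg.norm(np.diff(B,axis=0),axis=1))
"
```

```text
[[0.5453 0.1724 0.022 ]
 [0.5845 0.1801 0.022 ]
 [0.5657 0.0386 0.022 ]
 [0.6155 0.0484 0.022 ]]
gap mm 0.2186829185435446 lat 1.1212965591448318
[[0.5704 0.0746 0.067 ]
 [0.5973 0.0799 0.067 ]
 [0.6032 0.0524 0.067 ]
 [0.5757 0.047  0.067 ]] [0.0274 0.0281 0.028 ]
```

```bash
python3 -c "
from station import *
print(hand_in())"
```

```text
the job is handed in; nothing more can be done
None
```

The aluminium bracket is loaded against the red stop, released, and the job is handed in at about 15 s of the 69 s allowed. `hand_in()` gives no verdict, so what follows rests on my own checks.

**What I did:** I gripped the boss and laid the foot on the open bed with the nose about 35 mm outside the bridge. I then slid it under the toe, which took about 10 N on the ramp and 8.5 N after it. The stop came at a nose position of about 39 mm, where motion ceased and the force rose. I pressed to about 17 N at the wrist, roughly 9 N above sliding, for more than 0.4 s. Then I eased off, opened the jaws and lifted clear.

**Last checks:**
- **Nose to stop:** the last wrist picture gives a gap of about 0.2 mm, from the visible back edges of the foot and stop and their given lengths. The contact itself is hidden under the bridge.
- **Alignment:** the bracket sits about 1 mm off the stop's middle line and looks straight.
- **Flatness:** the boss top measures 28 mm square at the height it should have with the foot flat on the bed.
- **Robot:** wrist forces were about zero after release.
- **Not measured:** I had no reading of the toe's rise or the stop force; both are inferred from the nose position and the wrist force. I did not re-measure the bystanders, but no path came near them.
- **Disagreement:** the side and wrist pictures differed by about 2 mm and 0.01 rad on the fixture's pose. I used the wrist view.

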